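# Make up a blood sugar kit and an injection kit

## Task

Make up two kits from the stock on the trolley. In the blue tray put the glucose meter, flat in the wide pocket, and the test strip tube, standing upright in either small pocket; in the yellow tray put the small blue and white box of wipes, flat in the wide pocket as it lies now, and the red-capped vial and the thick white tape roll, each standing upright in a small pocket of its own. Leave the purple carton, the yellow-lidded cup and the flat tape roll with the blue core where they are.

Things in the scene. Friction and masses are not known exactly. Their poses are not given: they have to be found in the camera images.
- blue_tray: Blue plastic kit tray, fixed, 132 (x) by 154 (y) by 6 mm high. Origin: centre of its underside, z up. Floor 2 mm thick; walls and dividers 4 mm thick, rising 4 mm above the floor. Pockets: one wide, 124 (x) by 82 (y) mm, centre x=0, y=+32 mm; two small, 60 x 60 mm, centres x=-32 and x=+32 mm, y=-43 mm.
- yellow_tray: Yellow plastic kit tray, fixed, 132 (x) by 154 (y) by 6 mm high. Origin: centre of its underside, z up. Floor 2 mm thick; walls and dividers 4 mm thick, rising 4 mm above the floor. Pockets: one wide, 124 (x) by 82 (y) mm, centre x=0, y=+32 mm; two small, 60 x 60 mm, centres x=-32 and x=+32 mm, y=-43 mm.
- meter: Dark blue hand-held glucose meter lying flat with its screen up, 80 mm (x) by 55 mm (y), 19 mm high (sides are grippable up to about 15 mm), rounded edges, 60 g; grip it across its 55 mm width (y). Origin: centre of its underside, z up. Loose.
- strip_tube: Test strip tube, white with a broad blue cap, standing upright, 26 mm across, 44 mm high, 18 g. A wall shelf overhangs the back of the trolley: there close the fingers left to right (world y). Origin: centre of its underside, z up. Loose.
- wipes_box: Small blue and white carton of alcohol wipes, 40 mm (x) by 62 mm (y), 34 mm high, 60 g; grip it across its 40 mm width (x). Origin: centre of its underside, z up. Loose.
- vial: Small glass injection vial with a red cap, standing upright, 23 mm across, 47 mm high (straight glass up to about 30 mm), 16 g. A wall shelf overhangs the back of the trolley: there close the fingers left to right (world y). Origin: centre of its underside, z up. Loose.
- tape: Thick plain white surgical tape roll standing on its flat side, 39 mm across, 30 mm high, 20 g. A wall shelf overhangs the back of the trolley: there close the fingers left to right (world y). Origin: centre of its underside, z up. Loose.
- purple_carton: Purple and white ampoule carton lying flat, 52 mm (x) by 78 mm (y), 22 mm high; not wanted, leave it alone. Origin: centre of its underside, z up. Loose.
- yellow_cup: Specimen cup with a yellow screw lid, 62 mm across, 64 mm high; not wanted, leave it alone. Origin: centre of its underside, z up. Loose.
- flat_tape: Flat white tape roll with a blue core, 62 mm across, 12 mm high; not wanted, leave it alone. Origin: centre of its underside, z up. Loose.

How it is judged:
By the outcome, as a careful person would: the job done as asked, in the order asked, and still so for the second after the job is handed in, with the robot touching nothing.
It also fails if it takes over 120 s, if anything falls off the work surface, if the arm or the gripper's body presses on something with over 40 N, if the wrist force passes 120 N, or if a joint passes its speed limit or range.

## Robot

A 6-joint arm with a two-finger parallel gripper is mounted at the origin on a cart in front of the work surface, level with it; the furniture and walls round the work are solid. World frame = base frame: x ahead of the robot, y to its left, z up, the work surface at z = 0. Lengths are in m, angles in rad, forces in N, time in s.
With the tool pointing down it reaches from about 0.35 to 0.975 m from the base axis. Payload 4.9 kg.
Tool frame: the origin (TCP) lies at the very end of the fingers, on their centre line; the grasp point (between the pads) lies 19 mm behind it (ctrl.grasp_offset is the distance from the TCP to the grasp point, in m); z points along the fingers, y is the line along which they close (so a half turn about z gives the same grasp; the last joint's range is limited). The gripper opens to 85 mm and grips with 20 to 120 N. Pads are 22 mm wide; open, the fingers measure 114 mm over their backs; the gripper's body (76 mm by 85 mm) begins 54 mm behind the grasp point. The pads swing forward as they close: fully open they stand 13 mm farther back than shut.
Start: joints at [-1.237, 0.053, 1.613, -0, 1.476, -0.119], TCP at [0.273, -0.562, 0.231] pointing down, gripper open.
Joint ranges: [-3.01, 3.01], [-1.01, 2.22], [0.06, 2.58], [-1.02, 4.17], [0.09, 2.62], [-3.14, 3.14]. Speed limits (rad/s): [2.57, 2.57, 3.14, 3.14, 3.14, 3.14].

## Interface

Orientations are given as a rotation vector (axis times angle).
In Python, from station import ctrl, optics gives the robot as it stands.
- The arm moves only by the shell command python3 -m handwheel 'ROWS' [OPENING] [FORCE]. ROWS is JSON, a list of rows, each an object of numbers: "tx", "ty", "tz": the shift along the tool's x, y, z in mm; "roll": the turn about the tool's z in rad. A call has 1 to 12 rows; each row shifts and turns the commanded pose from where the row before left it, along the tool's axes as they then stand; what a row does not reach is not made up. A row lasts 1/12 s, in which the tool goes at most 41.7 mm and 7.16 degrees, less where a joint would pass 70% of its speed; a pose out of reach is approached as far as the arm can. A call with a gripper value outside its range is refused whole. OPENING is the finger opening in mm, from 0 to 85.4, set as the call begins (- or left out, the last holds). The fingers move at their own pace and stop on an object; FORCE is the grip in N (left out, the last holds). Time passes only in rows, so rows that do not move let the fingers close. It gives the time, the measured TCP pose, the force, the opening and the grip force at its end, in the units of the state.
- ctrl.get_obs(): the state, without advancing time (a new reading comes with each control period).
- optics.get_image(name): name is "scene" or "top" or "wrist"; returns (picture, depth): 480x640x3 uint8, red, green, blue; 480x640 float32, m along the optical axis (not along the pixel's ray), 0 where there is no reading.
- optics.camera_params(name): a dict with "mtx" (3x3 intrinsics, pixels), "extrinsics" (4x4, takes a point from camera to world coordinates); the wrist camera has in their place "tool_from_camera" (4x4, takes a point from camera to tool coordinates, whose origin is the TCP and whose axes are the flange's). Camera axes: x right, y down, z forward; pixel columns grow to the right and rows downward; lengths in m; the calibration is good to about 2 mm. A picture is of the moment at which its call begins: read the wrist's pose just before it. camera_params takes no time and is no camera call.
- ctrl.finish_job(): hands the job in; it is judged then, once.
The state is a dict: "t": time; "q": joint angles; "dq": joint speeds; "effort": joint torques, N m; "tool_pos": TCP position; "tool_rot": TCP orientation; "contact_force": force on the tool from outside, world axes, zero at the start; "wrist_torque": the same for the moment, N m; "opening": finger opening in m; "grip_force": force on a finger pad.
Only numpy, scipy, OpenCV 4.12 (cv2) and the standard library are available. Lean on these libraries where they do the work, as an engineer would, in place of code of your own. Each camera call takes 0.05 s, during which the arm holds its last target. There are 200 camera calls.

## Working session

There is one attempt and no reset: what is moved stays moved. The work goes in short steps, Python scripts to look and compute and a shell command to move; the robot and the scene stay as the last step left them, time stands still between calls to the robot, and variables do not carry over. Pictures are saved under pics/ and viewed, at most 14 in all, crops included, and the job is handed in when it is done.

```bash
ls; mkdir -p pics; python3 - <<'E'
from station import ctrl, optics
import cv2, numpy as np
for n in ("scene","top"):
    p,d=optics.get_image(n); cv2.imwrite(f"pics/{n}0.png",p[:,:,::-1]); np.savez(f"{n}0.npz",p=p,d=d)
    print(n,optics.camera_params(n))
print(optics.camera_params("wrist")); print(ctrl.get_obs())
E
```

```text
pics
scene {'mtx': array([[513.34355108,   0.        , 321.80102144],
       [  0.        , 513.34355108, 244.91144485],
       [  0.        ,   0.        ,   1.        ]]), 'extrinsics': array([[-0.80250711, -0.32824264,  0.49823599,  0.06769766],
       [-0.59621529,  0.47277992, -0.64885012,  0.63228665],
       [-0.0225757 , -0.81776275, -0.57511253,  0.59867915],
       [ 0.        ,  0.        ,  0.        ,  1.        ]])}
top {'mtx': array([[468.54167178,   0.        , 318.08695861],
       [  0.        , 468.54167178, 242.76437661],
       [  0.        ,   0.        ,   1.        ]]), 'extrinsics': array([[-0.00958933, -0.98891535,  0.1481704 ,  0.38684592],
       [-0.9998293 ,  0.01182256,  0.01419863, -0.00215296],
       [-0.015793  , -0.14800895, -0.98885992,  1.01924731],
       [ 0.        ,  0.        ,  0.        ,  1.        ]])}
{'mtx': array([[359.90792209,   0.        , 316.14896251],
       [  0.        , 359.90792209, 238.21008747],
       [  0.        ,   0.        ,   1.        ]]), 'tool_from_camera': array([[-7.95823587e-04, -9.65581958e-01, -2.60097767e-0
[... 280 characters left out ...]
0]])}
{'t': 0.1, 'q': array([-1.23701151e+00,  5.33011834e-02,  1.61416241e+00, -2.08671923e-05,
        1.47602048e+00, -1.18989591e-01]), 'dq': array([ 3.59850050e-04, -6.71432633e-04, -2.71366753e-03, -2.37938713e-04,
        1.10130944e-03, -2.64367878e-05]), 'effort': array([-2.90588168e-04, -3.94902992e+01, -3.71362925e+01, -1.34322222e-04,
        3.85221749e-03,  6.84985508e-07]), 'tool_pos': array([ 0.27322591, -0.56147798,  0.23017614]), 'tool_rot': array([-3.05959966e+00, -7.04738261e-01,  3.50700331e-04]), 'contact_force': array([0.12807553, 0.04549446, 0.70536967]), 'wrist_torque': array([ 0.04137987, -0.02761732,  0.01114338]), 'grip_force': 0.0, 'opening': 0.08550857853027845}
```

View pics/top0.png

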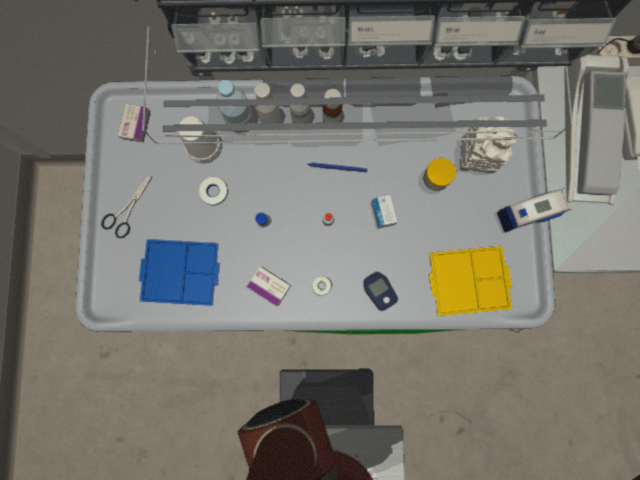

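View pics/scene0.png

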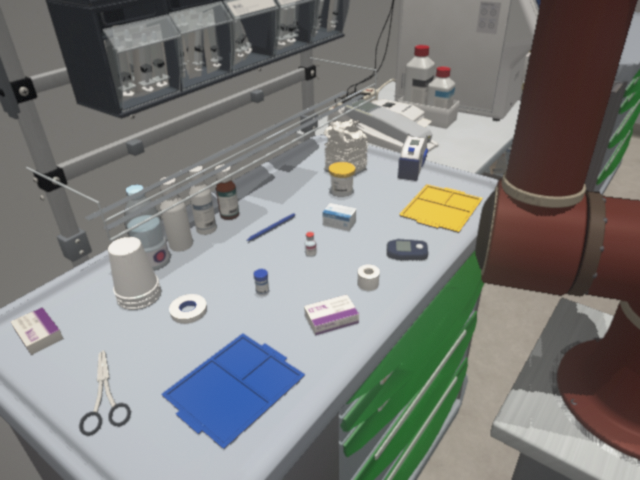

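The top view shows the trolley with the robot below: blue tray at (180,272) and yellow tray at (470,281), each with its wide pocket to the left (+y). Stock positions are meter (380,290), strip tube (262,219), vial (328,218), wipes (384,211), tape (321,286). The carton is at (268,285), the cup at (440,173) and the flat roll at (213,191). I'll segment using the depth.

```bash
cat > h.py <<'E'
from station import ctrl, optics
import cv2, numpy as np
from scipy.spatial.transform import Rotation as R
def cloud(d,mtx,E):
    v,u=np.indices(d.shape)
    P=np.stack([(u-mtx[0,2])/mtx[0,0]*d,(v-mtx[1,2])/mtx[1,1]*d,d],-1)
    return P@E[:3,:3].T+E[:3,3]
def px(u,v,z,mtx,E):  # pixel -> world at height z
    r=E[:3,:3]@np.array([(u-mtx[0,2])/mtx[0,0],(v-mtx[1,2])/mtx[1,1],1]); return E[:3,3]+r*(z-E[2,3])/r[2]
E
python3 - <<'E'
from h import *
f=np.load("top0.npz");p,d=f["p"],f["d"];c=optics.camera_params("top");W=cloud(d,c["mtx"],c["extrinsics"])
hsv=cv2.cvtColor(p,cv2.COLOR_RGB2HSV)
seeds=dict(meter=(380,290),tube=(262,219),vial=(328,218),wipes=(384,211),tape=(321,286),carton=(268,285),cup=(440,173),flat=(213,191))
t=W[225:320,225:420,2];print("table z",np.median(t), "std", np.std(t[abs(t)<.006]))
z0=np.median(t)
m=((W[...,2]-z0>.006)&(d>0)).astype(np.uint8)
n,l=cv2.connectedComponents(m,connectivity=4)
for k,(u,v) in seeds.items():
    s=l[v-8:v+9,u-8:u+9]; s=np.bincount(s[s>0]).argmax() if (s>0).any() else 0
    q=W[l==s]; h=np.percentile(q[:,2],95); a=q[q[:,2]>h-.006]
    r=cv2.minAreaRect((a[:,:2]*1000).astype(np.float32))
    print(k,len(q),"h",h.round(3),"topmean",(a[:,:2].mean(0)*1000).round(1),"rect",np.round(r[0],1),np.round(r[1],1),round(r[2],1))
for k,lo,hi in (("blue",(100,150,60),(125,255,255)),("yellow",(20,150,100),(35,255,255))):
    mm=cv2.inRange(hsv,lo,hi); mm[:225]=0; mm[:,230:420]=0
    n,ll,st,_=cv2.connectedComponentsWithStats(mm); i=1+st[1:,4].argmax(); 
    msk=cv2.morphologyEx((ll==i).astype(np.uint8),cv2.MORPH_CLOSE,np.ones((5,5)));msk=cv2.morphologyEx(msk,cv2.MORPH_OPEN,np.ones((45,45)))
    v,u=np.nonzero(msk); q=np.array([px(a,b,.005,c["mtx"],c["extrinsics"]) for a,b in zip(u,v)])
    r=cv2.minAreaRect((q[:,:2]*1000).astype(np.float32)); print(k,r,q.mean(0), np.median(W[msk>0][:,2]))
a=cv2.resize(p[155:325,125:525],None,fx=2,fy=2,interpolation=cv2.INTER_CUBIC)
cv2.imwrite("pics/crop.png",a[:,:,::-1])
E
```

```text
table z -0.000898978515792459 std 0.0018413730469946724
meter 877 h 0.019 topmean [ 433.5 -119.5] rect [ 434.1 -119.5] [78.8 53.3] 30.7
tube 143 h 0.045 topmean [588.6 132.4] rect [589.1 132.1] [24.2 23.5] 0.1
vial 112 h 0.047 topmean [589.6 -10.8] rect [589.8 -10.8] [14.  13.6] 47.9
wipes 609 h 0.036 topmean [ 604.2 -131.9] rect [ 604.8 -131.7] [62.3 40.6] 13.2
tape 220 h 0.031 topmean [445.    5.6] rect [445.2   5.7] [38.1 36. ] 0.1
carton 905 h 0.024 topmean [445.6 119.6] rect [445.8 119.5] [78.4 51.7] 57.8
cup 780 h 0.066 topmean [ 679.1 -248.9] rect [ 679.6 -249.3] [60.2 60.8] 51.6
flat 507 h 0.014 topmean [659.1 245.3] rect [659.4 245.4] [60.3 60.9] 0.6
blue ((478.7408752441406, 317.4211120605469), (150.34828186035156, 131.1380157470703), 89.42985534667969) [0.47817761 0.31696634 0.005     ] 0.0010851558271245398
yellow ((453.35711669921875, -314.0408020019531), (149.58815002441406, 131.3148193359375), 89.32931518554688) [ 0.45291842 -0.31360058  0.005     ] 0.0012339005821382365
```

View pics/crop.png

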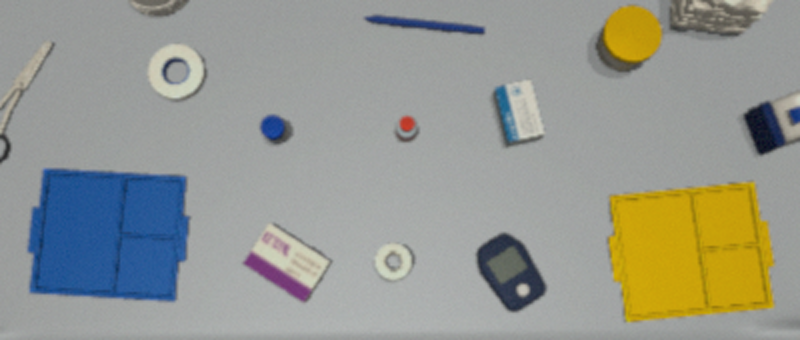

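The crop shows tray corners, in crop pixels: blue (43,169), (186,176), (176,300), (30,293); yellow (610,196), (754,183), (773,306), (626,321). The depth already gives good object poses. Next I work out the tray poses and write a step planner.

```bash
cat > plan.py <<'E'
# plan.py x y z(mm) yaw(deg): remaining move from the present pose in tool axes
import sys; from h import *
x,y,z,w=map(float,sys.argv[1:5]); o=ctrl.get_obs(); M=R.from_rotvec(o["tool_rot"]).as_matrix()
a=np.arctan2(M[1,0],M[0,0]); dlt=M.T@(np.array([x,y,z])-o["tool_pos"]*1000)
print("t",round(o["t"],2),"pos",(o["tool_pos"]*1000).round(1),"yaw",np.degrees(a).round(1),"tiltz",M[:,2].round(3),"open",round(o["opening"]*1000,1),"F",o["contact_force"].round(1),"grip",round(o["grip_force"],1))
print("shift",dlt.round(1),"rows>=",np.linalg.norm(dlt)/41,"roll",round(-(np.radians(w)-a),3))
E
python3 - <<'E'
from h import *
c=optics.camera_params("top")
for n,C in (("blue",[(43,169),(186,176),(176,300),(30,293)]),("yellow",[(610,196),(754,183),(773,306),(626,321)])):
    Q=np.array([px(125+(u-.5)/2,155+(v-.5)/2,.005,c["mtx"],c["extrinsics"])[:2] for u,v in C])*1000
    yd=(Q[0]-Q[1]+Q[3]-Q[2]);xd=(Q[0]-Q[3]+Q[1]-Q[2]); a=np.arctan2(-yd[0],yd[1]);b=np.arctan2(xd[1],xd[0]);w=(a+b)/2
    ctr=Q.mean(0);print(n,ctr,np.degrees([a,b]),np.linalg.norm(yd)/2,np.linalg.norm(xd)/2)
    Rm=np.array([[np.cos(w),-np.sin(w)],[np.sin(w),np.cos(w)]])
    for k in ((0,32),(-32,-43),(32,-43)): print(k,(ctr+Rm@k).round(1))
E
python3 plan.py 433.8 -119.5 90 30.7
```

```text
blue [478.69664662 315.95212456] [-3.38803507 -3.349545  ] 158.72940664269842 135.50807910937317
(0, 32) [480.6 347.9]
(-32, -43) [444.2 274.9]
(32, -43) [508.1 271.1]
yellow [ 453.4599734  -313.93959607] [4.87580973 4.75404697] 157.20182932633554 133.9009426088507
(0, 32) [ 450.8 -282.1]
(-32, -43) [ 425.2 -359.5]
(32, -43) [ 489.  -354.1]
t 0.1 pos [ 273.2 -561.5  230.2] yaw 25.9 tiltz [-0.001  0.002 -1.   ] open 85.5 F [0.1 0.  0.7] grip 0.0
shift [ 337.7 -326.9  140.9] rows>= 11.968079754817897 roll -0.083
```

```bash
python3 -m handwheel '[{"tx":22,"ty":-22,"tz":8,"roll":-0.042},{"tx":22,"ty":-22,"tz":8,"roll":-0.041},{"tx":22,"ty":-22,"tz":8},{"tx":22,"ty":-22,"tz":8},{"tx":22,"ty":-22,"tz":8},{"tx":22,"ty":-22,"tz":8},{"tx":22,"ty":-22,"tz":8},{"tx":22,"ty":-22,"tz":8},{"tx":22,"ty":-22,"tz":8},{"tx":22,"ty":-22,"tz":8},{"tx":22,"ty":-22,"tz":8},{"tx":22,"ty":-22,"tz":8}]' 85; python3 plan.py 433.8 -119.5 60 30.7
```

```text
t 0.1 pos [ 273.2 -561.5  230.2] yaw 25.9 tiltz [-0.001  0.002 -1.   ] open 85.5 F [0.1 0.  0.7] grip 0.0
shift [ 337.7 -326.9  170.9] rows>= 12.197280069739245 roll -0.083$[2]: bad value
```

```bash
python3 -m handwheel '[{"tx":22,"ty":-22,"tz":8,"roll":-0.042},{"tx":22,"ty":-22,"tz":8,"roll":-0.041},{"tx":22,"ty":-22,"tz":8,"roll":0},{"tx":22,"ty":-22,"tz":8,"roll":0},{"tx":22,"ty":-22,"tz":8,"roll":0},{"tx":22,"ty":-22,"tz":8,"roll":0},{"tx":22,"ty":-22,"tz":8,"roll":0},{"tx":22,"ty":-22,"tz":8,"roll":0},{"tx":22,"ty":-22,"tz":8,"roll":0},{"tx":22,"ty":-22,"tz":8,"roll":0},{"tx":22,"ty":-22,"tz":8,"roll":0},{"tx":22,"ty":-22,"tz":8,"roll":0}]' 85; python3 plan.py 433.8 -119.5 60 30.7
```

```text
t: 1.1
tool_pos: [0.3691, -0.1997, 0.1345]
tool_rot: [-3.029, -0.831, 0.0]
contact_force: [0.6, -0.1, 0.8]
opening: 0.0849
grip_force: 0.0
t 1.1 pos [ 369.1 -199.7  134.5] yaw 30.7 tiltz [-0.  0. -1.] open 84.9 F [ 0.6 -0.1  0.8] grip 0.0
shift [ 96.5 -35.9  74.5] rows>= 3.1006114278899197 roll -0.0
```

```bash
python3 -m handwheel '[{"tx":24,"ty":-9,"tz":14,"roll":0},{"tx":24,"ty":-9,"tz":14,"roll":0},{"tx":24,"ty":-9,"tz":14,"roll":0},{"tx":24,"ty":-9,"tz":13,"roll":0},{"tx":0,"ty":0,"tz":0,"roll":0},{"tx":0,"ty":0,"tz":0,"roll":0}]' >/dev/null; python3 plan.py 433.8 -119.5 3 30.7
python3 - <<'E'
from h import *
p,d=optics.get_image("wrist"); cv2.imwrite("pics/w1.png",p[:,:,::-1])
E
```

```text
t 1.6 pos [ 432.8 -120.1   79. ] yaw 30.9 tiltz [-0.003  0.001 -1.   ] open 84.9 F [-0.1 -0.4  0.1] grip 0.0
shift [ 1.3  0.1 76. ] rows>= 1.853985772065491 roll 0.003
```

View pics/w1.png

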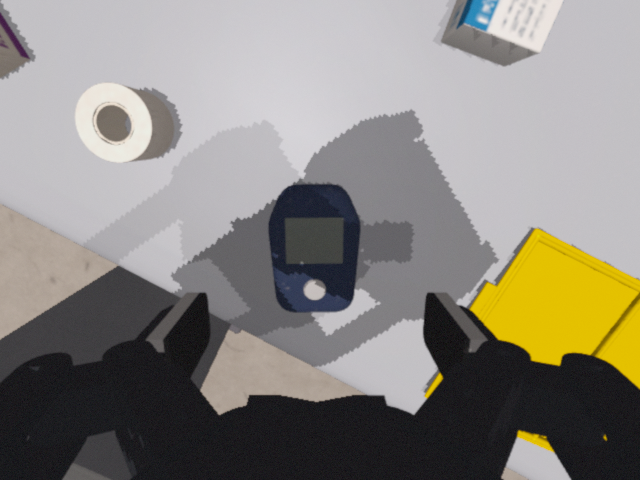

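The wrist view shows the meter centred between the fingers (u≈315, long axis vertical). I'll descend and grip it.

```bash
python3 -m handwheel '[{"tx":1,"ty":0,"tz":20,"roll":0},{"tx":0,"ty":0,"tz":20,"roll":0},{"tx":0,"ty":0,"tz":16,"roll":0},{"tx":0,"ty":0,"tz":10,"roll":0},{"tx":0,"ty":0,"tz":10,"roll":0},{"tx":0,"ty":0,"tz":0,"roll":0}]' ; python3 -m handwheel '[{"tx":0,"ty":0,"tz":0,"roll":0},{"tx":0,"ty":0,"tz":0,"roll":0},{"tx":0,"ty":0,"tz":0,"roll":0},{"tx":0,"ty":0,"tz":0,"roll":0},{"tx":0,"ty":0,"tz":0,"roll":0},{"tx":0,"ty":0,"tz":0,"roll":0},{"tx":0,"ty":0,"tz":0,"roll":0},{"tx":0,"ty":0,"tz":0,"roll":0}]' 40 30; python3 plan.py 480.6 347.9 90 -3.4
```

```text
t: 2.15
tool_pos: [0.4331, -0.121, 0.0029]
tool_rot: [-3.028, -0.829, 0.003]
contact_force: [-1.0, 0.1, 0.1]
opening: 0.0849
grip_force: 0.0
t: 2.82
tool_pos: [0.4354, -0.1213, 0.0059]
tool_rot: [3.028, 0.832, 0.002]
contact_force: [-1.8, -0.2, 6.1]
opening: 0.0506
grip_force: 30.8
t 2.82 pos [ 435.4 -121.3    5.9] yaw 30.7 tiltz [ 0.002 -0.001 -1.   ] open 50.6 F [-1.8 -0.2  6.1] grip 30.8
shift [ 278.6 -380.1  -84.4] rows>= 11.677292635262168 roll 0.595
```

```bash
python3 -m handwheel '[{"tx":0,"ty":0,"tz":-5,"roll":0},{"tx":0,"ty":0,"tz":-15,"roll":0},{"tx":0,"ty":0,"tz":-25,"roll":0},{"tx":0,"ty":0,"tz":-25,"roll":0},{"tx":0,"ty":0,"tz":-14,"roll":0},{"tx":0,"ty":0,"tz":0,"roll":0}]' ; python3 plan.py 480.6 347.9 90 -3.4
python3 - <<'E'
from h import *
p,d=optics.get_image("wrist"); cv2.imwrite("pics/w2.png",p[:,:,::-1])
c=optics.camera_params("wrist"); C=cloud(d,c["mtx"],c["tool_from_camera"])
print("centre depth patch tool xyz",C[300,300:331:10].round(4), C[340,300:331:10].round(4))
E
```

```text
t: 3.32
tool_pos: [0.4372, -0.1221, 0.0928]
tool_rot: [3.024, 0.83, 0.01]
contact_force: [0.5, -0.4, 0.3]
opening: 0.0505
grip_force: 30.8
t 3.32 pos [ 437.2 -122.1   92.8] yaw 30.7 tiltz [ 0.008 -0.004 -1.   ] open 50.5 F [ 0.5 -0.4  0.3] grip 30.8
shift [ 277.3 -381.9    1.4] rows>= 11.511399227543547 roll 0.595
centre depth patch tool xyz [[ 0.0053 -0.0054 -0.0126]
 [ 0.0055 -0.0014 -0.013 ]
 [ 0.0052  0.0025 -0.0125]
 [ 0.0054  0.0065 -0.0127]] [[-0.0129 -0.0056 -0.0117]
 [-0.0134 -0.0015 -0.0109]
 [-0.0125  0.0026 -0.0125]
 [-0.0129  0.0067 -0.0117]]
```

View pics/w2.png

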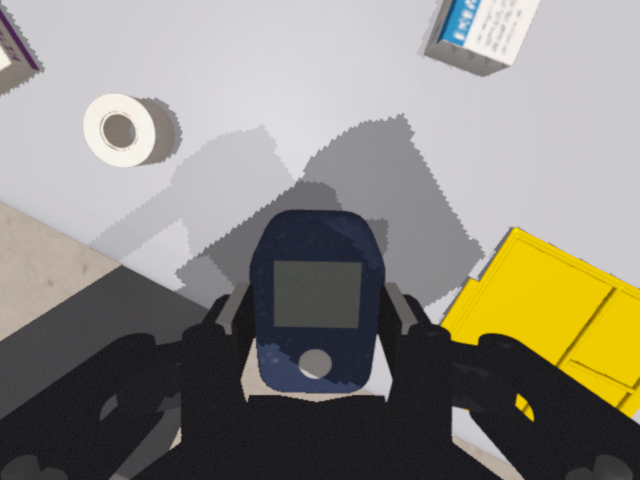

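The meter is held flat and centred, with its underside about 6.5 mm below the TCP. Carrying it to the blue tray.

```bash
python3 -m handwheel '[{"tx":15,"ty":-20,"tz":0,"roll":0},{"tx":23,"ty":-32,"tz":0,"roll":0},{"tx":23,"ty":-32,"tz":0,"roll":0},{"tx":23,"ty":-32,"tz":0,"roll":0},{"tx":23,"ty":-32,"tz":0,"roll":0},{"tx":23,"ty":-32,"tz":0,"roll":0},{"tx":23,"ty":-32,"tz":0,"roll":0},{"tx":23,"ty":-32,"tz":0,"roll":0},{"tx":23,"ty":-32,"tz":0,"roll":0},{"tx":23,"ty":-32,"tz":0,"roll":0},{"tx":23,"ty":-32,"tz":0,"roll":0},{"tx":23,"ty":-32,"tz":0,"roll":0}]' >/dev/null;python3 -m handwheel '[{"tx":10,"ty":-15,"tz":0,"roll":0},{"tx":0,"ty":0,"tz":0,"roll":0.12},{"tx":0,"ty":0,"tz":0,"roll":0.12},{"tx":0,"ty":0,"tz":0,"roll":0.12},{"tx":0,"ty":0,"tz":0,"roll":0.12},{"tx":0,"ty":0,"tz":0,"roll":0.115},{"tx":0,"ty":0,"tz":0,"roll":0},{"tx":0,"ty":0,"tz":0,"roll":0}]'; python3 plan.py 480.6 347.9 9 -3.4
```

```text
t: 5.03
tool_pos: [0.4749, 0.3534, 0.0865]
tool_rot: [3.139, -0.088, -0.004]
contact_force: [0.4, 0.2, -1.0]
opening: 0.0505
grip_force: 30.8
t 5.03 pos [474.9 353.4  86.5] yaw -3.2 tiltz [-0.002 -0.001 -1.   ] open 50.5 F [ 0.4  0.2 -1. ] grip 30.8
shift [ 6.2  5.  77.5] rows>= 1.9003483211455656 roll 0.003
```

```bash
python3 -m handwheel '[{"tx":6,"ty":5,"tz":15,"roll":0},{"tx":0,"ty":0,"tz":20,"roll":0},{"tx":0,"ty":0,"tz":15,"roll":0},{"tx":0,"ty":0,"tz":10,"roll":0},{"tx":0,"ty":0,"tz":8,"roll":0},{"tx":0,"ty":0,"tz":5,"roll":0},{"tx":0,"ty":0,"tz":2,"roll":0},{"tx":0,"ty":0,"tz":0,"roll":0},{"tx":0,"ty":0,"tz":0,"roll":0}]' ; python3 plan.py 480.6 347.9 8.5 -3.4
```

```text
t: 5.78
tool_pos: [0.4821, 0.3489, 0.0141]
tool_rot: [-3.14, 0.092, -0.002]
contact_force: [0.3, 0.8, -1.0]
opening: 0.0507
grip_force: 30.8
t 5.78 pos [482.1 348.9  14.1] yaw -3.4 tiltz [ 0.001  0.001 -1.   ] open 50.7 F [ 0.3  0.8 -1. ] grip 30.8
shift [-1.4  1.1  5.6] rows>= 0.14278465224709697 roll 0.0
```

```bash
python3 -m handwheel '[{"tx":-1,"ty":1,"tz":2,"roll":0},{"tx":0,"ty":0,"tz":2,"roll":0},{"tx":0,"ty":0,"tz":1,"roll":0},{"tx":0,"ty":0,"tz":0,"roll":0},{"tx":0,"ty":0,"tz":0,"roll":0}]' ;python3 -m handwheel '[{"tx":0,"ty":0,"tz":0,"roll":0},{"tx":0,"ty":0,"tz":0,"roll":0},{"tx":0,"ty":0,"tz":0,"roll":0},{"tx":0,"ty":0,"tz":0,"roll":0},{"tx":0,"ty":0,"tz":0,"roll":0},{"tx":0,"ty":0,"tz":-10,"roll":0},{"tx":0,"ty":0,"tz":-25,"roll":0},{"tx":0,"ty":0,"tz":-40,"roll":0},{"tx":0,"ty":0,"tz":-25,"roll":0},{"tx":0,"ty":0,"tz":0,"roll":0},{"tx":0,"ty":0,"tz":0,"roll":0}]' 75; python3 plan.py 588.8 132.2 105 0
python3 - <<'E'
from h import *
p,d=optics.get_image("wrist"); cv2.imwrite("pics/w3.png",p[:,:,::-1])
E
```

```text
t: 6.2
tool_pos: [0.4804, 0.3476, 0.0083]
tool_rot: [-3.14, 0.093, 0.0]
contact_force: [-0.1, -0.0, 0.4]
opening: 0.0504
grip_force: 30.8
t: 7.12
tool_pos: [0.4822, 0.3486, 0.1119]
tool_rot: [-3.137, 0.093, -0.008]
contact_force: [-0.2, 0.1, -0.5]
opening: 0.075
grip_force: 0.0
t 7.12 pos [482.2 348.6 111.9] yaw -3.4 tiltz [ 0.005  0.003 -1.   ] open 75.0 F [-0.2  0.1 -0.5] grip 0.0
shift [119.2 209.7   6.8] rows>= 5.885440583569848 roll -0.059
```

View pics/w3.png

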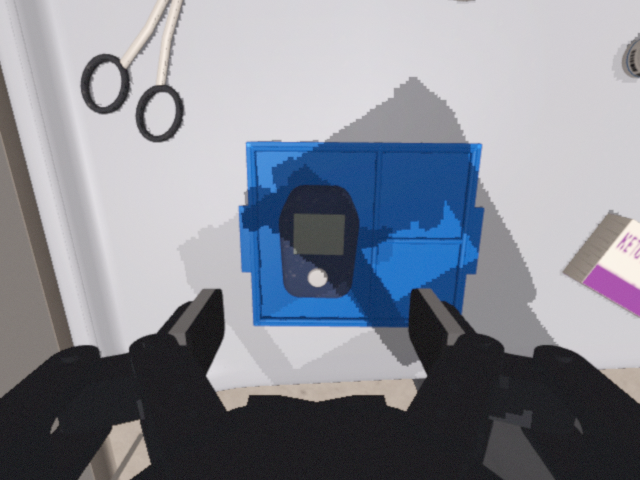

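The meter lies flat in the wide pocket, x 280–358 within pocket 258–375, clear of the walls. Next, the strip tube.

```bash
python3 -m handwheel '[{"tx":10,"ty":18,"tz":1,"roll":0},{"tx":20,"ty":35,"tz":1,"roll":0},{"tx":20,"ty":35,"tz":1,"roll":0},{"tx":20,"ty":35,"tz":1,"roll":0},{"tx":20,"ty":35,"tz":1,"roll":0},{"tx":20,"ty":35,"tz":1,"roll":0},{"tx":9,"ty":17,"tz":1,"roll":-0.059},{"tx":0,"ty":0,"tz":0,"roll":0},{"tx":0,"ty":0,"tz":0,"roll":0}]' 70 >/dev/null; python3 plan.py 588.8 132.2 10 0
python3 - <<'E'
from h import *
o=ctrl.get_obs();p,d=optics.get_image("wrist"); c=optics.camera_params("wrist")
T=np.eye(4);T[:3,:3]=R.from_rotvec(o["tool_rot"]).as_matrix();T[:3,3]=o["tool_pos"]
W=cloud(d,c["mtx"],T@c["tool_from_camera"]);q=W[(abs(W[...,0]-.589)<.03)&(abs(W[...,1]-.132)<.03)&(W[...,2]>.03)&(W[...,2]<.06)]
print(len(q),q.mean(0),q.min(0),q.max(0))
E
```

```text
t 7.92 pos [585.8 129.8  99.3] yaw -0.2 tiltz [-0.004  0.    -1.   ] open 70.1 F [-0.8  0.4 -0. ] grip 0.0
shift [ 3.3 -2.4 89.3] rows>= 2.180327415648735 roll -0.003
1595 [0.58951827 0.13321207 0.04436376] [0.57517734 0.12074364 0.03006808] [0.60116642 0.14591632 0.04683214]
```

```bash
python3 -m handwheel '[{"tx":3,"ty":-3,"tz":15,"roll":0},{"tx":0,"ty":0,"tz":20,"roll":0},{"tx":0,"ty":0,"tz":20,"roll":0},{"tx":0,"ty":0,"tz":18,"roll":0},{"tx":0,"ty":0,"tz":10,"roll":0},{"tx":0,"ty":0,"tz":6,"roll":0},{"tx":0,"ty":0,"tz":0,"roll":0},{"tx":0,"ty":0,"tz":0,"roll":0}]'; python3 -m handwheel '[{"tx":0,"ty":0,"tz":0,"roll":0},{"tx":0,"ty":0,"tz":0,"roll":0},{"tx":0,"ty":0,"tz":0,"roll":0},{"tx":0,"ty":0,"tz":0,"roll":0},{"tx":0,"ty":0,"tz":0,"roll":0},{"tx":0,"ty":0,"tz":0,"roll":0},{"tx":0,"ty":0,"tz":0,"roll":0},{"tx":0,"ty":0,"tz":0,"roll":0},{"tx":0,"ty":0,"tz":0,"roll":0}]' 10 25;  python3 plan.py 508.1 271.1 90 -3.4
```

```text
t: 8.63
tool_pos: [0.5899, 0.1345, 0.0126]
tool_rot: [-3.141, -0.001, -0.0]
contact_force: [-0.1, -0.3, 0.5]
opening: 0.07
grip_force: 0.0
t: 9.38
tool_pos: [0.5906, 0.134, 0.0132]
tool_rot: [-3.141, 0.0, -0.002]
contact_force: [-0.8, -0.2, 5.8]
opening: 0.0245
grip_force: 24.5
t 9.38 pos [590.6 134.   13.2] yaw -0.0 tiltz [ 0.002  0.    -1.   ] open 24.5 F [-0.8 -0.2  5.8] grip 24.5
shift [ -82.4 -137.1  -76.9] rows>= 4.32964334658439 roll 0.059
```

```bash
python3 -m handwheel '[{"tx":0,"ty":0,"tz":-10,"roll":0},{"tx":0,"ty":0,"tz":-30,"roll":0},{"tx":0,"ty":0,"tz":-25,"roll":0},{"tx":-10,"ty":-17,"tz":-10,"roll":0.03},{"tx":-18,"ty":-30,"tz":0,"roll":0.029},{"tx":-18,"ty":-30,"tz":0,"roll":0},{"tx":-18,"ty":-30,"tz":0,"roll":0},{"tx":-18,"ty":-30,"tz":0,"roll":0},{"tx":0,"ty":0,"tz":0,"roll":0},{"tx":0,"ty":0,"tz":0,"roll":0},{"tx":0,"ty":0,"tz":0,"roll":0}]';  python3 plan.py 508.1 271.1 16 -3.4
```

```text
t: 10.3
tool_pos: [0.514, 0.2741, 0.0871]
tool_rot: [3.14, -0.092, -0.0]
contact_force: [-0.0, -0.0, -0.7]
opening: 0.0243
grip_force: 24.7
t 10.3 pos [514.  274.1  87.1] yaw -3.4 tiltz [-0.    -0.001 -1.   ] open 24.3 F [-0.  -0.  -0.7] grip 24.7
shift [-5.7  3.3 71.1] rows>= 1.7428665139427528 roll 0.001
```

```bash
python3 -m handwheel '[{"tx":-5,"ty":4,"tz":15,"roll":0},{"tx":0,"ty":0,"tz":20,"roll":0},{"tx":0,"ty":0,"tz":15,"roll":0},{"tx":0,"ty":0,"tz":10,"roll":0},{"tx":0,"ty":0,"tz":6,"roll":0},{"tx":0,"ty":0,"tz":2,"roll":0},{"tx":0,"ty":0,"tz":0,"roll":0},{"tx":0,"ty":0,"tz":0,"roll":0},{"tx":0,"ty":0,"tz":0,"roll":0}]';  python3 plan.py 508.1 271.1 15.5 -3.4
```

```text
t: 11.05
tool_pos: [0.5099, 0.271, 0.0205]
tool_rot: [-3.139, 0.093, -0.003]
contact_force: [0.7, -0.5, 0.2]
opening: 0.0245
grip_force: 24.7
t 11.05 pos [509.9 271.   20.5] yaw -3.4 tiltz [ 0.002  0.001 -1.   ] open 24.5 F [ 0.7 -0.5  0.2] grip 24.7
shift [-1.8  0.1  5. ] rows>= 0.12854737285533333 roll 0.0
```

```bash
python3 -m handwheel '[{"tx":-1,"ty":0,"tz":2,"roll":0},{"tx":0,"ty":0,"tz":2,"roll":0},{"tx":0,"ty":0,"tz":1,"roll":0},{"tx":0,"ty":0,"tz":0,"roll":0},{"tx":0,"ty":0,"tz":0,"roll":0}]' ;python3 -m handwheel '[{"tx":0,"ty":0,"tz":0,"roll":0},{"tx":0,"ty":0,"tz":0,"roll":0},{"tx":0,"ty":0,"tz":0,"roll":0},{"tx":0,"ty":0,"tz":0,"roll":0},{"tx":0,"ty":0,"tz":-8,"roll":0},{"tx":0,"ty":0,"tz":-20,"roll":0},{"tx":0,"ty":0,"tz":-40,"roll":0},{"tx":0,"ty":0,"tz":-30,"roll":0},{"tx":0,"ty":0,"tz":0,"roll":0},{"tx":0,"ty":0,"tz":0,"roll":0}]' 42; python3 plan.py 604.5 -131.8 110 13.2
python3 - <<'E'
from h import *
p,d=optics.get_image("wrist"); cv2.imwrite("pics/w4.png",p[:,:,::-1])
E
```

```text
t: 11.47
tool_pos: [0.5085, 0.2711, 0.0152]
tool_rot: [-3.14, 0.093, -0.002]
contact_force: [-1.0, 0.3, 4.8]
opening: 0.0242
grip_force: 24.9
t: 12.3
tool_pos: [0.51, 0.2716, 0.116]
tool_rot: [-3.138, 0.093, -0.009]
contact_force: [0.2, -0.1, -0.6]
opening: 0.0418
grip_force: 0.0
t 12.3 pos [510.  271.6 116. ] yaw -3.4 tiltz [ 0.006  0.002 -1.   ] open 41.8 F [ 0.2 -0.1 -0.6] grip 0.0
shift [118.2 397.1   5.6] rows>= 10.106669663678591 roll -0.29
```

View pics/w4.png

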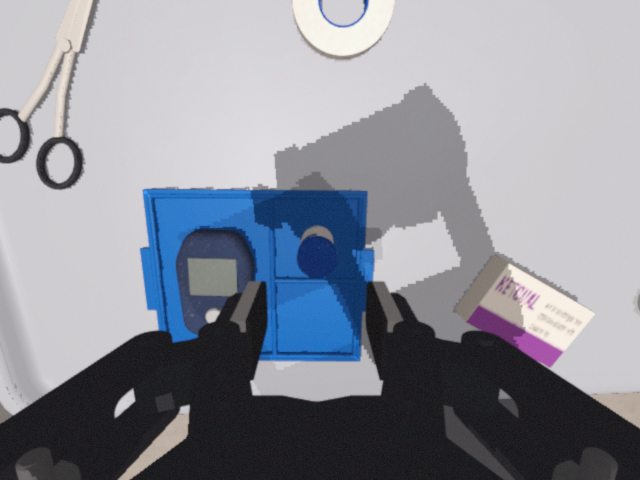

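The tube stands upright in the far small pocket (317,255), with the meter undisturbed. On to the wipes box.

```bash
python3 -m handwheel '[{"tx":6,"ty":20,"tz":0,"roll":0},{"tx":10,"ty":35,"tz":0,"roll":0},{"tx":10,"ty":35,"tz":0,"roll":0},{"tx":10,"ty":35,"tz":0,"roll":0},{"tx":11,"ty":35,"tz":0,"roll":0},{"tx":11,"ty":35,"tz":0,"roll":0},{"tx":11,"ty":36,"tz":0,"roll":0},{"tx":11,"ty":36,"tz":0,"roll":0},{"tx":11,"ty":36,"tz":0,"roll":0},{"tx":11,"ty":36,"tz":0,"roll":0},{"tx":10,"ty":36,"tz":0,"roll":0},{"tx":6,"ty":22,"tz":0,"roll":0}]' 75 >/dev/null; python3 -m handwheel '[{"tx":0,"ty":0,"tz":0,"roll":-0.1},{"tx":0,"ty":0,"tz":0,"roll":-0.1},{"tx":0,"ty":0,"tz":0,"roll":-0.09},{"tx":0,"ty":0,"tz":0,"roll":0},{"tx":0,"ty":0,"tz":0,"roll":0}]'; python3 plan.py 604.5 -131.8 8 13.2
python3 - <<'E'
from h import *
o=ctrl.get_obs();p,d=optics.get_image("wrist"); c=optics.camera_params("wrist")
T=np.eye(4);T[:3,:3]=R.from_rotvec(o["tool_rot"]).as_matrix();T[:3,3]=o["tool_pos"]
W=cloud(d,c["mtx"],T@c["tool_from_camera"]);q=W[(abs(W[...,0]-.604)<.06)&(abs(W[...,1]+.132)<.06)&(W[...,2]>.03)&(W[...,2]<.045)]
print(len(q),q.mean(0),cv2.minAreaRect((q[:,:2]*1000).astype(np.float32)))
E
```

```text
t: 13.77
tool_pos: [0.6012, -0.1321, 0.1105]
tool_rot: [-3.12, -0.358, 0.004]
contact_force: [1.4, -0.3, 0.1]
opening: 0.0752
grip_force: 0.0
t 13.77 pos [ 601.2 -132.1  110.5] yaw 13.1 tiltz [-0.003  0.001 -1.   ] open 75.2 F [ 1.4 -0.3  0.1] grip 0.0
shift [  3.6   0.6 102.5] rows>= 2.500581145482182 roll -0.002
5960 [ 0.60628425 -0.13135755  0.03477124] ((604.5584106445312, -131.70263671875), (62.70425033569336, 40.14073944091797), 12.18227481842041)
```

```bash
python3 -m handwheel '[{"tx":4,"ty":0,"tz":15,"roll":0.01},{"tx":0,"ty":0,"tz":25,"roll":0},{"tx":0,"ty":0,"tz":25,"roll":0},{"tx":0,"ty":0,"tz":20,"roll":0},{"tx":0,"ty":0,"tz":10,"roll":0},{"tx":0,"ty":0,"tz":6,"roll":0},{"tx":0,"ty":0,"tz":0,"roll":0},{"tx":0,"ty":0,"tz":0,"roll":0}]'; python3 -m handwheel '[{"tx":0,"ty":0,"tz":0,"roll":0},{"tx":0,"ty":0,"tz":0,"roll":0},{"tx":0,"ty":0,"tz":0,"roll":0},{"tx":0,"ty":0,"tz":0,"roll":0},{"tx":0,"ty":0,"tz":0,"roll":0},{"tx":0,"ty":0,"tz":0,"roll":0},{"tx":0,"ty":0,"tz":0,"roll":0},{"tx":0,"ty":0,"tz":0,"roll":0},{"tx":0,"ty":0,"tz":0,"roll":0}]' 25 30;  python3 -m handwheel '[{"tx":0,"ty":0,"tz":-10,"roll":0},{"tx":0,"ty":0,"tz":-30,"roll":0},{"tx":0,"ty":0,"tz":-35,"roll":0},{"tx":0,"ty":0,"tz":-10,"roll":0},{"tx":0,"ty":0,"tz":0,"roll":0},{"tx":0,"ty":0,"tz":0,"roll":0}]'; python3 plan.py 450.8 -282.1 90 4.8
```

```text
t: 14.48
tool_pos: [0.6067, -0.1316, 0.0118]
tool_rot: [3.122, 0.346, 0.001]
contact_force: [0.5, 0.5, 0.7]
opening: 0.075
grip_force: 0.0
t: 15.23
tool_pos: [0.6073, -0.1319, 0.0129]
tool_rot: [3.121, 0.346, 0.004]
contact_force: [-1.7, 0.8, 6.1]
opening: 0.0391
grip_force: 32.8
t: 15.73
tool_pos: [0.6061, -0.1315, 0.0965]
tool_rot: [3.122, 0.346, 0.001]
contact_force: [-0.8, -0.2, -1.3]
opening: 0.0393
grip_force: 32.1
t 15.73 pos [ 606.1 -131.5   96.5] yaw 12.7 tiltz [ 0.001 -0.    -1.   ] open 39.3 F [-0.8 -0.2 -1.3] grip 32.1
shift [-184.6  112.9    6.4] rows>= 5.2786059167838495 roll 0.137
```

```bash
python3 -m handwheel '[{"tx":-15,"ty":9,"tz":0,"roll":0},{"tx":-31,"ty":19,"tz":0,"roll":0},{"tx":-31,"ty":19,"tz":0,"roll":0},{"tx":-31,"ty":19,"tz":0,"roll":0},{"tx":-31,"ty":19,"tz":0,"roll":0},{"tx":-31,"ty":19,"tz":0,"roll":0},{"tx":-15,"ty":9,"tz":0,"roll":0},{"tx":0,"ty":0,"tz":0,"roll":0.07},{"tx":0,"ty":0,"tz":0,"roll":0.067},{"tx":0,"ty":0,"tz":0,"roll":0},{"tx":0,"ty":0,"tz":0,"roll":0}]'; python3 plan.py 450.8 -282.1 15 4.8
python3 - <<'E'
from h import *
p,d=optics.get_image("wrist"); cv2.imwrite("pics/w5.png",p[:,:,::-1])
E
```

```text
t: 16.65
tool_pos: [0.4491, -0.2814, 0.094]
tool_rot: [-3.136, -0.134, 0.005]
contact_force: [0.5, 0.6, -1.4]
opening: 0.0392
grip_force: 32.0
t 16.65 pos [ 449.1 -281.4   94. ] yaw 4.9 tiltz [-0.003  0.003 -1.   ] open 39.2 F [ 0.5  0.6 -1.4] grip 32.0
shift [ 1.8  1.1 79. ] rows>= 1.9273549176436093 roll 0.002
```

View pics/w5.png

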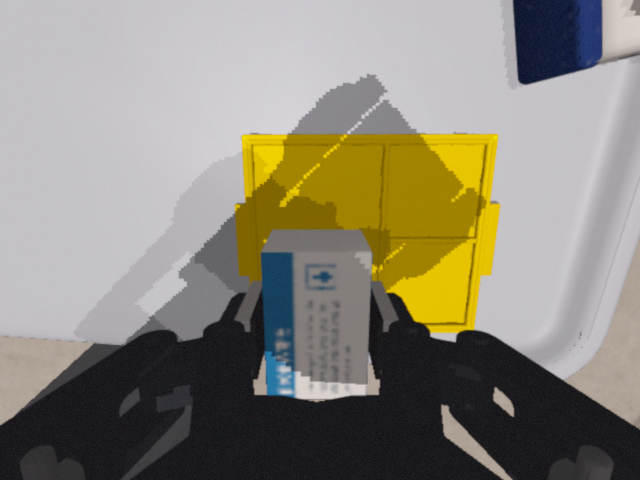

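The box is held square and lines up with the wide pocket (u 253–382). Lowering it.

```bash
python3 -m handwheel '[{"tx":1,"ty":1,"tz":15,"roll":0},{"tx":0,"ty":0,"tz":20,"roll":0},{"tx":0,"ty":0,"tz":20,"roll":0},{"tx":0,"ty":0,"tz":12,"roll":0},{"tx":0,"ty":0,"tz":6,"roll":0},{"tx":0,"ty":0,"tz":2,"roll":0},{"tx":0,"ty":0,"tz":0,"roll":0},{"tx":0,"ty":0,"tz":0,"roll":0},{"tx":0,"ty":0,"tz":0,"roll":0}]';  python3 plan.py 450.8 -282.1 15 4.8
```

```text
t: 17.45
tool_pos: [0.4523, -0.2839, 0.0226]
tool_rot: [3.137, 0.132, 0.003]
contact_force: [0.7, 0.1, -1.1]
opening: 0.0396
grip_force: 32.1
t 17.45 pos [ 452.3 -283.9   22.6] yaw 4.8 tiltz [ 0.002 -0.002 -1.   ] open 39.6 F [ 0.7  0.1 -1.1] grip 32.1
shift [-1.4 -1.9  7.6] rows>= 0.19447276843762984 roll 0.0
```

```bash
python3 -m handwheel '[{"tx":-1,"ty":-2,"tz":3,"roll":0},{"tx":0,"ty":0,"tz":2,"roll":0},{"tx":0,"ty":0,"tz":2,"roll":0},{"tx":0,"ty":0,"tz":1,"roll":0},{"tx":0,"ty":0,"tz":0,"roll":0},{"tx":0,"ty":0,"tz":0,"roll":0}]' ;python3 -m handwheel '[{"tx":0,"ty":0,"tz":0,"roll":0},{"tx":0,"ty":0,"tz":0,"roll":0},{"tx":0,"ty":0,"tz":0,"roll":0},{"tx":0,"ty":0,"tz":0,"roll":0},{"tx":0,"ty":0,"tz":-8,"roll":0},{"tx":0,"ty":0,"tz":-20,"roll":0},{"tx":0,"ty":0,"tz":-40,"roll":0},{"tx":0,"ty":0,"tz":-30,"roll":0},{"tx":0,"ty":0,"tz":0,"roll":0},{"tx":0,"ty":0,"tz":0,"roll":0}]' 58; python3 plan.py 589.7 -10.8 110 0
```

```text
t: 17.95
tool_pos: [0.4505, -0.2814, 0.0148]
tool_rot: [-3.138, -0.132, 0.001]
contact_force: [-5.0, 3.2, 10.4]
opening: 0.0392
grip_force: 33.4
t: 18.78
tool_pos: [0.4519, -0.2826, 0.1146]
tool_rot: [3.135, 0.131, 0.007]
contact_force: [0.3, -0.0, -0.1]
opening: 0.058
grip_force: 0.0
t 18.78 pos [ 451.9 -282.6  114.6] yaw 4.8 tiltz [ 0.005 -0.004 -1.   ] open 58.0 F [ 0.3 -0.  -0.1] grip 0.0
shift [ 160.1 -259.3    4.2] rows>= 7.433378931792338 roll 0.084
```

```bash
python3 -m handwheel '[{"tx":10,"ty":-15,"tz":0,"roll":0},{"tx":19,"ty":-31,"tz":0,"roll":0},{"tx":19,"ty":-31,"tz":0,"roll":0},{"tx":19,"ty":-31,"tz":0,"roll":0},{"tx":19,"ty":-31,"tz":0,"roll":0},{"tx":19,"ty":-31,"tz":0,"roll":0},{"tx":19,"ty":-31,"tz":0,"roll":0},{"tx":19,"ty":-31,"tz":0,"roll":0},{"tx":17,"ty":-27,"tz":0,"roll":0.084},{"tx":0,"ty":0,"tz":0,"roll":0},{"tx":0,"ty":0,"tz":0,"roll":0},{"tx":0,"ty":0,"tz":0,"roll":0}]' 65 >/dev/null; python3 plan.py 589.7 -10.8 3 0
python3 - <<'E'
from h import *
o=ctrl.get_obs();p,d=optics.get_image("wrist"); c=optics.camera_params("wrist")
T=np.eye(4);T[:3,:3]=R.from_rotvec(o["tool_rot"]).as_matrix();T[:3,3]=o["tool_pos"]
W=cloud(d,c["mtx"],T@c["tool_from_camera"]);q=W[(abs(W[...,0]-.589)<.03)&(abs(W[...,1]+.011)<.03)&(W[...,2]>.042)&(W[...,2]<.06)]
print(len(q),q.mean(0),q.min(0),q.max(0))
E
```

```text
t 19.78 pos [586.9  -9.8 109.7] yaw 0.0 tiltz [-0.003 -0.    -1.   ] open 65.1 F [-0.3 -0.6 -0.2] grip 0.0
shift [  3.1   1.  106.7] rows>= 2.6029395841750085 roll 0.001
567 [ 0.58993253 -0.01030583  0.04742271] [ 0.58143609 -0.0178358   0.04203882] [ 0.5978542  -0.00279803  0.04970333]
```

```bash
python3 -m handwheel '[{"tx":3,"ty":1,"tz":15,"roll":0},{"tx":0,"ty":0,"tz":25,"roll":0},{"tx":0,"ty":0,"tz":25,"roll":0},{"tx":0,"ty":0,"tz":20,"roll":0},{"tx":0,"ty":0,"tz":12,"roll":0},{"tx":0,"ty":0,"tz":6,"roll":0},{"tx":0,"ty":0,"tz":3,"roll":0},{"tx":0,"ty":0,"tz":0,"roll":0},{"tx":0,"ty":0,"tz":0,"roll":0}]'; python3 plan.py 589.8 -10.5 3 0
```

```text
t: 20.58
tool_pos: [0.592, -0.0112, 0.0066]
tool_rot: [3.141, -0.001, 0.003]
contact_force: [0.6, -0.3, 0.2]
opening: 0.065
grip_force: 0.0
t 20.58 pos [592.  -11.2   6.6] yaw -0.0 tiltz [ 0.002 -0.    -1.   ] open 65.0 F [ 0.6 -0.3  0.2] grip 0.0
shift [-2.2 -0.7  3.6] rows>= 0.10439502901457638 roll -0.001
```

```bash
python3 -m handwheel '[{"tx":-2,"ty":-1,"tz":3,"roll":0},{"tx":0,"ty":0,"tz":0,"roll":0},{"tx":0,"ty":0,"tz":0,"roll":0},{"tx":0,"ty":0,"tz":0,"roll":0},{"tx":0,"ty":0,"tz":0,"roll":0},{"tx":0,"ty":0,"tz":0,"roll":0},{"tx":0,"ty":0,"tz":0,"roll":0},{"tx":0,"ty":0,"tz":0,"roll":0},{"tx":0,"ty":0,"tz":0,"roll":0},{"tx":0,"ty":0,"tz":0,"roll":0}]' 10 25;  python3 -m handwheel '[{"tx":0,"ty":0,"tz":-10,"roll":0},{"tx":0,"ty":0,"tz":-30,"roll":0},{"tx":0,"ty":0,"tz":-40,"roll":0},{"tx":0,"ty":0,"tz":-30,"roll":0},{"tx":0,"ty":0,"tz":0,"roll":0},{"tx":0,"ty":0,"tz":0,"roll":0}]'; python3 plan.py 489 -354.1 110 4.8
python3 - <<'E'
from h import *
p,d=optics.get_image("wrist"); cv2.imwrite("pics/w6.png",p[:,:,::-1])
E
```

```text
t: 21.42
tool_pos: [0.5895, -0.0097, 0.0029]
tool_rot: [-3.141, 0.0, -0.001]
contact_force: [-2.2, 1.7, 5.0]
opening: 0.0222
grip_force: 25.0
t: 21.92
tool_pos: [0.5908, -0.0102, 0.1153]
tool_rot: [3.14, -0.0, 0.009]
contact_force: [0.5, -0.4, -0.8]
opening: 0.0221
grip_force: 24.6
t 21.92 pos [590.8 -10.2 115.3] yaw -0.0 tiltz [ 0.005 -0.001 -1.   ] open 22.1 F [ 0.5 -0.4 -0.8] grip 24.6
shift [-101.8  343.9    5.2] rows>= 8.747792401774072 roll -0.084
```

View pics/w6.png

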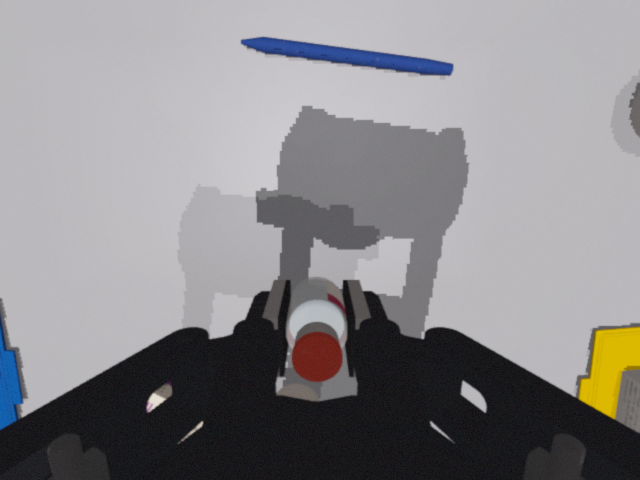

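The vial is held upright. Taking it to the far small pocket of the yellow tray.

```bash
python3 -m handwheel '[{"tx":-5,"ty":17,"tz":0,"roll":0},{"tx":-10,"ty":36,"tz":0,"roll":0},{"tx":-11,"ty":36,"tz":0,"roll":0},{"tx":-11,"ty":36,"tz":0,"roll":0},{"tx":-11,"ty":36,"tz":0,"roll":0},{"tx":-11,"ty":36,"tz":0,"roll":0},{"tx":-11,"ty":36,"tz":0,"roll":0},{"tx":-11,"ty":36,"tz":0,"roll":0},{"tx":-11,"ty":36,"tz":0,"roll":0},{"tx":-10,"ty":36,"tz":0,"roll":-0.084},{"tx":0,"ty":0,"tz":0,"roll":0},{"tx":0,"ty":0,"tz":0,"roll":0}]';python3 plan.py 489 -354.1 20 4.8
python3 - <<'E'
from h import *
p,d=optics.get_image("wrist"); cv2.imwrite("pics/w7.png",p[:,:,::-1])
o=ctrl.get_obs();c=optics.camera_params("wrist")
T=np.eye(4);T[:3,:3]=R.from_rotvec(o["tool_rot"]).as_matrix();T[:3,3]=o["tool_pos"]; np.savez("w7.npz",mtx=c["mtx"],E=T@c["tool_from_camera"])
E
```

```text
t: 22.97
tool_pos: [0.4851, -0.3515, 0.1097]
tool_rot: [-3.136, -0.125, 0.005]
contact_force: [1.2, 0.3, 0.5]
opening: 0.022
grip_force: 24.7
t 22.97 pos [ 485.1 -351.5  109.7] yaw 4.6 tiltz [-0.003  0.003 -1.   ] open 22.0 F [1.2 0.3 0.5] grip 24.7
shift [ 4.   3.2 89.7] rows>= 2.1911187929234037 roll -0.004
```

View pics/w7.png

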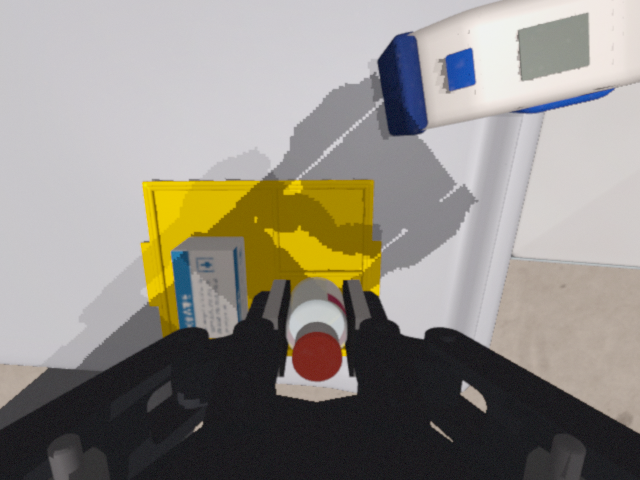

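Wipes are flat in the wide pocket. The far small pocket has inner corners at about (279,190), (365,190), (278,270), (370,271); I'll check its centre.

```bash
python3 - <<'E'
from h import *
f=np.load("w7.npz")
print((np.mean([px(u,v,.004,f["mtx"],f["E"]) for u,v in ((279,190),(365,190),(278,270),(370,271))],0)*1000).round(1))
E
python3 -m handwheel '[{"tx":4,"ty":2,"tz":15,"roll":-0.004},{"tx":0,"ty":0,"tz":25,"roll":0},{"tx":0,"ty":0,"tz":20,"roll":0},{"tx":0,"ty":0,"tz":15,"roll":0},{"tx":0,"ty":0,"tz":8,"roll":0},{"tx":0,"ty":0,"tz":4,"roll":0},{"tx":0,"ty":0,"tz":0,"roll":0},{"tx":0,"ty":0,"tz":0,"roll":0},{"tx":0,"ty":0,"tz":0,"roll":0}]';python3 plan.py 489 -354.1 5.5 4.8
```

```text
[ 489.9 -355.4    4. ]
t: 23.77
tool_pos: [0.492, -0.3529, 0.0266]
tool_rot: [3.137, 0.138, 0.002]
contact_force: [0.4, 0.7, -0.2]
opening: 0.0218
grip_force: 24.7
t 23.77 pos [ 492.  -352.9   26.6] yaw 5.1 tiltz [ 0.002 -0.001 -1.   ] open 21.8 F [ 0.4  0.7 -0.2] grip 24.7
shift [-3.2  0.9 21.1] rows>= 0.521955759862834 roll 0.004
```

Agrees with the plan (490,−355). I'll lower the last 21 mm gently.

```bash
python3 -m handwheel '[{"tx":-2,"ty":2,"tz":5,"roll":0.004},{"tx":0,"ty":0,"tz":5,"roll":0},{"tx":0,"ty":0,"tz":5,"roll":0},{"tx":0,"ty":0,"tz":3,"roll":0},{"tx":0,"ty":0,"tz":0,"roll":0},{"tx":0,"ty":0,"tz":0,"roll":0},{"tx":0,"ty":0,"tz":0,"roll":0}]';python3 plan.py 489.5 -354.7 5.3 4.8
```

```text
t: 24.35
tool_pos: [0.4894, -0.3547, 0.0073]
tool_rot: [3.139, 0.132, 0.0]
contact_force: [-0.5, -0.1, -0.5]
opening: 0.022
grip_force: 24.7
t 24.35 pos [ 489.4 -354.7    7.3] yaw 4.8 tiltz [ 0. -0. -1.] open 22.0 F [-0.5 -0.1 -0.5] grip 24.7
shift [0.1 0.  2. ] rows>= 0.049283770738379806 roll -0.0
```

```bash
python3 -m handwheel '[{"tx":0,"ty":0,"tz":1,"roll":0},{"tx":0,"ty":0,"tz":1,"roll":0},{"tx":0,"ty":0,"tz":0,"roll":0},{"tx":0,"ty":0,"tz":0,"roll":0},{"tx":0,"ty":0,"tz":0,"roll":0}]';python3 -m handwheel '[{"tx":0,"ty":0,"tz":0,"roll":0},{"tx":0,"ty":0,"tz":0,"roll":0},{"tx":0,"ty":0,"tz":0,"roll":0},{"tx":0,"ty":0,"tz":-5,"roll":0},{"tx":0,"ty":0,"tz":-15,"roll":0},{"tx":0,"ty":0,"tz":-30,"roll":0},{"tx":0,"ty":0,"tz":-40,"roll":0},{"tx":0,"ty":0,"tz":-25,"roll":0},{"tx":0,"ty":0,"tz":0,"roll":0},{"tx":0,"ty":0,"tz":0,"roll":0}]' 34; python3 plan.py 445.1 5.7 110 0
python3 - <<'E'
from h import *
p,d=optics.get_image("wrist"); cv2.imwrite("pics/w8.png",p[:,:,::-1])
E
```

```text
t: 24.77
tool_pos: [0.4894, -0.3546, 0.0053]
tool_rot: [3.139, 0.132, 0.0]
contact_force: [-0.3, 0.3, 0.8]
opening: 0.022
grip_force: 24.7
t: 25.6
tool_pos: [0.4907, -0.3558, 0.1235]
tool_rot: [3.135, 0.131, 0.006]
contact_force: [-0.1, -0.2, -0.7]
opening: 0.0343
grip_force: 0.0
t 25.6 pos [ 490.7 -355.8  123.5] yaw 4.8 tiltz [ 0.004 -0.004 -1.   ] open 34.3 F [-0.1 -0.2 -0.7] grip 0.0
shift [ -15.2 -364.1   12. ] rows>= 8.893688344630968 roll 0.084
```

View pics/w8.png

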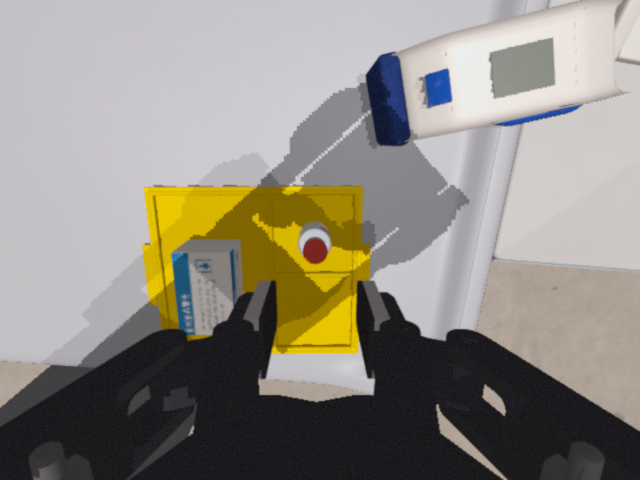

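The vial stands upright in the far pocket (315,245), and the wipes are undisturbed. Last item: the tape roll.

```bash
python3 -m handwheel '[{"tx":0,"ty":-15,"tz":0,"roll":0},{"tx":-1,"ty":-35,"tz":1,"roll":0},{"tx":-2,"ty":-38,"tz":1,"roll":0},{"tx":-2,"ty":-38,"tz":1,"roll":0},{"tx":-2,"ty":-38,"tz":1,"roll":0},{"tx":-2,"ty":-38,"tz":1,"roll":0},{"tx":-2,"ty":-38,"tz":1,"roll":0},{"tx":-2,"ty":-38,"tz":1,"roll":0},{"tx":-1,"ty":-38,"tz":1,"roll":0},{"tx":-1,"ty":-36,"tz":1,"roll":0},{"tx":0,"ty":-12,"tz":1,"roll":0.084},{"tx":0,"ty":0,"tz":0,"roll":0}]' 75 >/dev/null; python3 -m handwheel '[{"tx":0,"ty":0,"tz":0,"roll":0},{"tx":0,"ty":0,"tz":0,"roll":0}]'; python3 plan.py 445.1 5.7 5 0
python3 - <<'E'
from h import *
o=ctrl.get_obs();p,d=optics.get_image("wrist"); c=optics.camera_params("wrist")
T=np.eye(4);T[:3,:3]=R.from_rotvec(o["tool_rot"]).as_matrix();T[:3,3]=o["tool_pos"]
W=cloud(d,c["mtx"],T@c["tool_from_camera"]);q=W[(abs(W[...,0]-.445)<.03)&(abs(W[...,1]-.006)<.03)&(W[...,2]>.026)&(W[...,2]<.04)]
print(len(q),q.mean(0),q.min(0),q.max(0))
E
```

```text
t: 26.82
tool_pos: [0.4432, 0.0066, 0.1093]
tool_rot: [3.142, 0.002, -0.003]
contact_force: [0.6, -1.3, -0.3]
opening: 0.0747
grip_force: 0.0
t 26.82 pos [443.2   6.6 109.3] yaw 0.1 tiltz [-0.002 -0.    -1.   ] open 74.7 F [ 0.6 -1.3 -0.3] grip 0.0
shift [  2.1   0.9 104.3] rows>= 2.5444387627547758 roll 0.001
2299 [0.4450511  0.00576273 0.0305622 ] [ 0.42477284 -0.01352402  0.02604552] [0.46395635 0.02520668 0.03300261]
```

```bash
python3 -m handwheel '[{"tx":2,"ty":1,"tz":15,"roll":0},{"tx":0,"ty":0,"tz":25,"roll":0},{"tx":0,"ty":0,"tz":25,"roll":0},{"tx":0,"ty":0,"tz":20,"roll":0},{"tx":0,"ty":0,"tz":12,"roll":0},{"tx":0,"ty":0,"tz":6,"roll":0},{"tx":0,"ty":0,"tz":0,"roll":0},{"tx":0,"ty":0,"tz":0,"roll":0}]'; python3 plan.py 445.1 5.7 8 0; python3 -m handwheel '[{"tx":0,"ty":0,"tz":0,"roll":0},{"tx":0,"ty":0,"tz":0,"roll":0},{"tx":0,"ty":0,"tz":0,"roll":0},{"tx":0,"ty":0,"tz":0,"roll":0},{"tx":0,"ty":0,"tz":0,"roll":0},{"tx":0,"ty":0,"tz":0,"roll":0},{"tx":0,"ty":0,"tz":0,"roll":0},{"tx":0,"ty":0,"tz":0,"roll":0},{"tx":0,"ty":0,"tz":0,"roll":0}]' 25 25;  python3 -m handwheel '[{"tx":0,"ty":0,"tz":-10,"roll":0},{"tx":0,"ty":0,"tz":-30,"roll":0},{"tx":0,"ty":0,"tz":-40,"roll":0},{"tx":0,"ty":0,"tz":-30,"roll":0},{"tx":0,"ty":0,"tz":0,"roll":0},{"tx":0,"ty":0,"tz":0,"roll":0}]'; python3 plan.py 425.5 -360 110 4.8
```

```text
t: 27.53
tool_pos: [0.4463, 0.0052, 0.0076]
tool_rot: [3.142, -0.002, 0.0]
contact_force: [-0.0, -0.0, 0.8]
opening: 0.0751
grip_force: 0.0
t 27.53 pos [446.3   5.2   7.6] yaw -0.1 tiltz [ 0. -0. -1.] open 75.1 F [-0.  -0.   0.8] grip 0.0
shift [-1.2 -0.5 -0.4] rows>= 0.03290460099421582 roll -0.001
t: 28.28
tool_pos: [0.447, 0.0057, 0.0086]
tool_rot: [3.141, 0.0, 0.003]
contact_force: [-1.7, 0.1, 5.7]
opening: 0.0378
grip_force: 25.4
t: 28.78
tool_pos: [0.4476, 0.0057, 0.1202]
tool_rot: [3.141, 0.0, 0.009]
contact_force: [-0.3, -0.4, -1.6]
opening: 0.0377
grip_force: 25.3
t 28.78 pos [447.6   5.7 120.2] yaw 0.0 tiltz [ 0.006 -0.001 -1.   ] open 37.7 F [-0.3 -0.4 -1.6] grip 25.3
shift [-22.2 365.7  10.4] rows>= 8.93894179351621 roll -0.084
```

```bash
python3 -m handwheel '[{"tx":-1,"ty":15,"tz":0,"roll":0},{"tx":-2,"ty":35,"tz":0,"roll":0},{"tx":-2,"ty":38,"tz":0,"roll":0},{"tx":-2,"ty":38,"tz":0,"roll":0},{"tx":-2,"ty":38,"tz":0,"roll":0},{"tx":-2,"ty":38,"tz":0,"roll":0},{"tx":-2,"ty":38,"tz":0,"roll":0},{"tx":-2,"ty":38,"tz":0,"roll":0},{"tx":-2,"ty":38,"tz":0,"roll":0},{"tx":-2,"ty":35,"tz":0,"roll":0},{"tx":-1,"ty":15,"tz":0,"roll":-0.084},{"tx":0,"ty":0,"tz":0,"roll":0}]' >/dev/null; python3 -m handwheel '[{"tx":0,"ty":0,"tz":0,"roll":0},{"tx":0,"ty":0,"tz":0,"roll":0}]'; python3 plan.py 425.5 -360 20 4.8
```

```text
t: 29.95
tool_pos: [0.4252, -0.3585, 0.1157]
tool_rot: [-3.136, -0.13, 0.003]
contact_force: [-0.0, 0.3, -0.6]
opening: 0.0379
grip_force: 25.4
t 29.95 pos [ 425.2 -358.5  115.7] yaw 4.8 tiltz [-0.002  0.003 -1.   ] open 37.9 F [-0.   0.3 -0.6] grip 25.4
shift [ 0.3  1.8 95.7] rows>= 2.334036831246416 roll -0.001
```

```bash
python3 -m handwheel '[{"tx":0,"ty":1,"tz":15,"roll":0},{"tx":0,"ty":0,"tz":25,"roll":0},{"tx":0,"ty":0,"tz":20,"roll":0},{"tx":0,"ty":0,"tz":20,"roll":0},{"tx":0,"ty":0,"tz":12,"roll":0},{"tx":0,"ty":0,"tz":6,"roll":0},{"tx":0,"ty":0,"tz":0,"roll":0},{"tx":0,"ty":0,"tz":0,"roll":0},{"tx":0,"ty":0,"tz":0,"roll":0}]'; python3 plan.py 425.5 -360 11 4.8
```

```text
t: 30.7
tool_pos: [0.4268, -0.3618, 0.0208]
tool_rot: [3.137, 0.132, 0.002]
contact_force: [0.7, 0.1, -0.1]
opening: 0.0374
grip_force: 25.4
t 30.7 pos [ 426.8 -361.8   20.8] yaw 4.8 tiltz [ 0.002 -0.002 -1.   ] open 37.4 F [ 0.7  0.1 -0.1] grip 25.4
shift [-1.2 -1.9  9.8] rows>= 0.2446645399930587 roll 0.0
```

```bash
python3 -m handwheel '[{"tx":-1,"ty":-2,"tz":3,"roll":0},{"tx":0,"ty":0,"tz":3,"roll":0},{"tx":0,"ty":0,"tz":2,"roll":0},{"tx":0,"ty":0,"tz":1,"roll":0},{"tx":0,"ty":0,"tz":1,"roll":0},{"tx":0,"ty":0,"tz":0,"roll":0},{"tx":0,"ty":0,"tz":0,"roll":0}]';python3 -m handwheel '[{"tx":0,"ty":0,"tz":0,"roll":0},{"tx":0,"ty":0,"tz":0,"roll":0},{"tx":0,"ty":0,"tz":0,"roll":0},{"tx":0,"ty":0,"tz":0,"roll":0},{"tx":0,"ty":0,"tz":-5,"roll":0},{"tx":0,"ty":0,"tz":-15,"roll":0},{"tx":0,"ty":0,"tz":-30,"roll":0},{"tx":0,"ty":0,"tz":-40,"roll":0},{"tx":0,"ty":0,"tz":-40,"roll":0},{"tx":0,"ty":0,"tz":-20,"roll":0},{"tx":0,"ty":0,"tz":0,"roll":0},{"tx":0,"ty":0,"tz":0,"roll":0}]' 52
python3 - <<'E'
from h import *
p,d=optics.get_image("wrist"); cv2.imwrite("pics/w9.png",p[:,:,::-1])
p,d=optics.get_image("scene"); cv2.imwrite("pics/s9.png",p[:,:,::-1])
E
```

```text
t: 31.28
tool_pos: [0.4247, -0.3593, 0.0106]
tool_rot: [-3.138, -0.132, 0.001]
contact_force: [-4.0, 3.2, 9.0]
opening: 0.0377
grip_force: 26.2
t: 32.28
tool_pos: [0.4256, -0.3601, 0.1616]
tool_rot: [3.136, 0.131, 0.004]
contact_force: [-0.0, 0.3, -0.6]
opening: 0.052
grip_force: 0.0
```

View pics/w9.png

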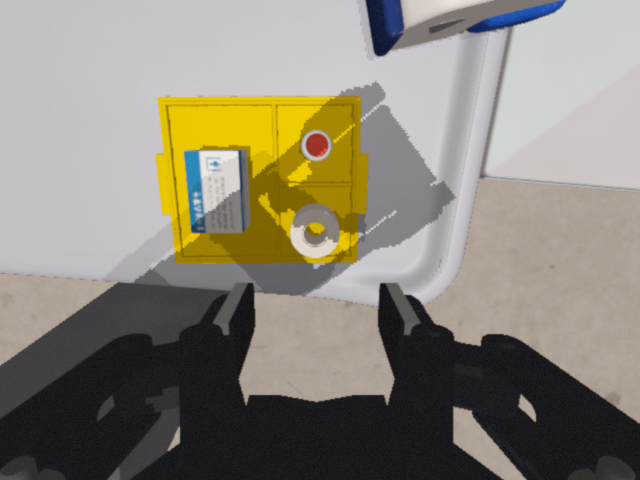

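View pics/s9.png

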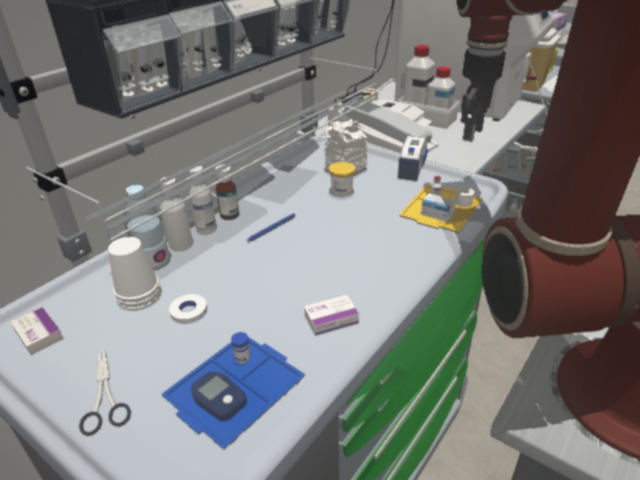

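Both kits look complete: yellow has the vial at (316,145), tape at (315,231) and wipes at (215,192). A quick depth check on the tape's seating, then I hand in.

```bash
python3 - <<'E'
from h import *
o=ctrl.get_obs();p,d=optics.get_image("wrist"); c=optics.camera_params("wrist")
T=np.eye(4);T[:3,:3]=R.from_rotvec(o["tool_rot"]).as_matrix();T[:3,3]=o["tool_pos"]
W=cloud(d,c["mtx"],T@c["tool_from_camera"]);q=W[(abs(W[...,0]-.4255)<.03)&(abs(W[...,1]+.36)<.03)&(W[...,2]>.026)&(W[...,2]<.045)]
print(q.min(0),q.max(0),np.median(q[:,2]))
if abs((q.min(0)+q.max(0))[0]/2-.4255)<.006 and abs(np.median(q[:,2])-.0325)<.003: print(ctrl.finish_job())
E
```

```text
[ 0.40309481 -0.38009218  0.02601176] [ 0.44189825 -0.34138448  0.03496723] 0.03264053379878226
the job is handed in; nothing more can be done
None
```

I made up both kits in the order asked and handed the job in at about 32 s. The last images show every item in its pocket as asked, with the carton, cup and flat tape roll left where they were.

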